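# Turn a stripped shaft's parts round for assembly

## Robot

A 6-joint arm with a two-finger parallel gripper is mounted at the origin on the work surface. World frame = base frame: x ahead of the robot, y to its left, z up, the work surface at z = 0. Lengths are in mm, angles in rad, forces in N, time in s.
With the tool pointing down it reaches from about 300 to 775 mm from the base axis. Payload 14.6 kg.
Tool frame: the origin (TCP) lies at the very end of the fingers, on their centre line; the grasp point (between the pads) lies 19 mm behind it; y points along the fingers, z is the direction in which the jaws open and shut, and the axes are right-handed (so a half turn about y gives the same grasp; the last joint's range is limited). The gripper opens to 94 mm and grips with 3 to 60 N. Pads are 16 mm wide; open, the fingers measure 119 mm over their backs; the gripper's body (75 mm by 177 mm) begins 78 mm behind the grasp point.
Start: joints at [1.192, 0.3, 1.521, -0, 1.321, -0.067], TCP at [168.722, 523.471, 205.446] pointing down, gripper open.
Joint ranges: [-3.03, 3.03], [-0.79, 2.21], [0.23, 2.52], [-1.04, 4.18], [0, 3.07], [-2.55, 2.55]. Speed limits (rad/s): [2.22, 2.22, 2.57, 3.14, 3.14, 3.14].

## Interface

Orientations are given as [roll, pitch, yaw] about the fixed x, y, z axes, in that order (R = Rz(yaw) Ry(pitch) Rx(roll)).
In Python, from cell import monitor, optics, manip gives the robot as it stands.
- The arm moves only by the shell command python3 -m creep 'ROWS' [FORCE]. ROWS is JSON, a list of rows, each an object of numbers: "tx", "ty", "tz": the shift along the tool's x, y, z scaled (see below); "turn": the turn about the tool's y scaled (see below); "fingers": the finger opening in mm, from 0 to 94. In form: [{"tx": .., "ty": .., "tz": .., "turn": .., "fingers": ..}, ...]. A call has 1 to 20 rows; each row is the pose to reach, as a shift and turn from the pose measured when the call began, along the tool's axes at that moment, turning the shorter way round; what a row does not reach only later rows make up. The controller multiplies each number of a shift by 200 mm and each number of a turn by pi rad. A row lasts 1/10 s, in which the tool goes at most 50 mm and 8.59 degrees, less where a joint would pass 70% of its speed; a pose out of reach is approached as far as the arm can. A call with a number of a shift or a turn outside -1 to 1 is refused whole. A call with a gripper value outside its range is refused whole. The fingers move at their own pace and stop on an object; FORCE is the grip in N (left out, the last holds). Time passes only in rows, so rows that repeat a pose let the fingers close. It gives the time, the measured TCP pose, the force and the opening at its end, in the units of the state.
- monitor.read_state(): the state, without advancing time (a new reading comes with each control period).
- optics.camera(name): name is "scene" or "top" or "wrist"; returns a dict with "frame" (400x640x3 uint8, red, green, blue), "range_z" (400x640 float32, mm along the optical axis (not along the pixel's ray), 0 where there is no reading), "fx", "fy", "cx", "cy" (pixels), "distortion" ([k1, k2, p1, p2, k3] as OpenCV has them; the pictures are not rectified), "R" (3x3) and "t" (3): a world point X has camera coordinates R X + t; the wrist camera has in their place "mount" (4x4, takes a point from camera to tool coordinates, whose origin is the TCP and whose axes are the tool frame's). Camera axes: x right, y down, z forward; pixel columns grow to the right and rows downward; lengths in mm; the calibration is good to about 2 mm. A picture is of the moment at which its call begins: read the wrist's pose just before it.
- manip.sign_off(): hands the job in, once; it reports no verdict.
The state is a dict: "clock": time; "joints": joint angles; "qd": joint speeds; "effort": joint torques, N m; "eef_pos": TCP position; "eef_rot": TCP orientation; "wrist_force": force on the tool from outside, world axes, zero at the start; "moment": the same for the moment, N m; "finger_gap": finger opening in mm.
Only numpy, scipy, OpenCV 4.12 (cv2) and the standard library are available. Lean on these libraries where they do the work, as an engineer would, in place of code of your own. Each camera call takes 0.05 s, during which the arm holds its last target.

## Task

The four parts of a stripped shaft stand on the grey tray in the order in which they came off. Move them to the wooden rack in the reverse order, one part to each bay: the part farthest from the robot on the tray goes in the rack's bay nearest the robot, and so on, until the one nearest the robot is in the farthest bay. Set each down gently, never dropping it or knocking one over, so that it stands the same way up as now in the middle of its bay.

Things in the scene. Friction and masses are not known exactly. Their poses are not given: they have to be found in the camera images.
- gear: steel spur gear, 46 mm over its teeth, 28 mm tall, bore axis upright, about 280 g, loose, standing on its rubber pad on the grey tray; solid to the touch (the dark bore is only marked). Origin: centre of its underside; z up along its axis.
- bearing: ball bearing, a flat steel ring 52 mm across and 15 mm tall, darker band between its races, about 150 g, loose, standing on its rubber pad on the grey tray; solid to the touch (the dark bore is only marked). Origin: centre of its underside; z up along its axis.
- sleeve: plain steel spacer sleeve, 32 mm across and 55 mm tall, the tallest and slimmest part, about 220 g, loose, standing on its rubber pad on the grey tray; solid to the touch (the dark bore is only marked). Origin: centre of its underside; z up along its axis.
- bush: flanged steel bush: flange at the bottom 52 mm across and 8 mm thick, above it a barrel 36 mm across, 44 mm tall in all, about 250 g, loose, standing on its rubber pad on the grey tray; solid to the touch (the dark bore is only marked). Origin: centre of its underside; z up along its axis.
- pad_gear: the fixed black rubber pad (62 x 90 x 4 mm) on the grey tray on which the gear stands at the start, centred to about 3 mm; it stays there and so tells the gear's place in the row. Origin: centre of its underside, x and y as the tray's; its top is 4 mm higher.
- pad_bearing: the fixed black rubber pad (62 x 90 x 4 mm) on the grey tray on which the bearing stands at the start, centred to about 3 mm; it stays there and so tells the bearing's place in the row. Origin: centre of its underside, x and y as the tray's; its top is 4 mm higher.
- pad_sleeve: the fixed black rubber pad (62 x 90 x 4 mm) on the grey tray on which the sleeve stands at the start, centred to about 3 mm; it stays there and so tells the sleeve's place in the row. Origin: centre of its underside, x and y as the tray's; its top is 4 mm higher.
- pad_bush: the fixed black rubber pad (62 x 90 x 4 mm) on the grey tray on which the bush stands at the start, centred to about 3 mm; it stays there and so tells the bush's place in the row. Origin: centre of its underside, x and y as the tray's; its top is 4 mm higher.
- tray: fixed grey stripping tray, 330 x 110 x 12 mm, a 22 mm high lip at each short end. Origin: centre of its underside; x runs along the row, away from the robot (turned up to 0.35 rad), y across. The four pads lie on it (undersides at z 12 mm) at x = -114, -38, 38, 114 mm, y = 0, in any order.
- rack: fixed wooden rack, 330 x 110 mm, left or right of the robot, the tray on the other side. Origin: centre of its underside; x along the row, away from the robot (turned up to 0.35 rad), y across. Bay floors at z 16 mm; five aluminium strips 4 mm thick, 8 mm above them, part four bays 72 mm long, open at the sides, centres at x = -114, -38, 38, 114 mm, y = 0, marked by dark spots.
There are look-alikes about, which are no part of the job. What is shaped like the gear but pink or turquoise is not meant. What is shaped like the bush but green is not meant.

How it is judged:
By the outcome, as a careful person would: the job done as asked, in the order asked, and still so for the second after the job is handed in, with the robot touching nothing.
It also fails if it takes over 120 s, if anything falls off the work surface, if the arm or the gripper's body presses on something with over 40 N, if the wrist force passes 120 N, or if a joint passes its speed limit or range.

## Working session

There is one attempt and no reset: what is moved stays moved. The work goes in short steps, Python scripts to look and compute and a shell command to move; the robot and the scene stay as the last step left them, time stands still between calls to the robot, and variables do not carry over. Pictures are saved under pics/ and viewed, and the job is handed in when it is done.

```bash
ls; mkdir -p pics
python3 - <<'E'
from cell import monitor, optics, manip
import cv2
print(monitor.read_state())
for n in("scene","top"):
    c=optics.camera(n)
    cv2.imwrite(f"pics/{n}0.png",c["frame"][:,:,::-1])
    print(n,{k:c[k] for k in c if k not in("frame","range_z")})
E
```

```text
pics
{'clock': 0.0, 'joints': array([ 1.19241712e+00,  3.00451241e-01,  1.52154309e+00, -1.62060637e-05,
        1.32068478e+00, -6.65991676e-02]), 'qd': array([ 0.00222634,  0.00060643, -0.00110906,  0.00234199,  0.00018984,
        0.00091961]), 'effort': array([-4.63274337e-04, -5.31804979e+01, -3.52723038e+01,  7.07690092e-02,
        2.45692651e-02, -1.60393733e-04]), 'eef_pos': array([168.63076393, 523.25555252, 204.9132883 ]), 'eef_rot': array([-1.57188143e+00,  5.66413499e-05, -3.11776050e-01]), 'wrist_force': array([-0.78720997, -0.22254286,  0.44066693]), 'moment': array([-0.00944295, -0.05039383, -0.00123919]), 'finger_gap': 93.77147503555159}
scene {'fx': 471.17240084773533, 'fy': 471.17240084773533, 'cx': 321.94427426252497, 'cy': 195.64449162906934, 'distortion': array([-0.07648712,  0.        ,  0.        ,  0.        ,  0.        ]), 'R': array([[ 0.62248883,  0.78252461,  0.01276303],
       [ 0.56296231, -0.43638188, -0.70188624],
       [-0.5436737 ,  0.44410145, -0.71217471]]), 't': array([-201.30165738, -234.52440342, 1327.47970277])}
top {'fx': 400.38371464135895, 'fy': 400.38371464135895, 'cx': 318.78755298899944, 'cy': 192.97827200670602, 'distortion': array([-0.04911199,  0.        ,  0.        ,  0.        ,  0.        ]), 'R': array([[ 0.02008209, -0.99964854,  0.0173063 ],
       [-0.98548845, -0.02270986, -0.16821647],
       [ 0.16855037, -0.01367702, -0.98559815]]), 't': array([ -80.9243998 ,  432.75989993, 1109.16316988])}
```

View pics/scene0.png

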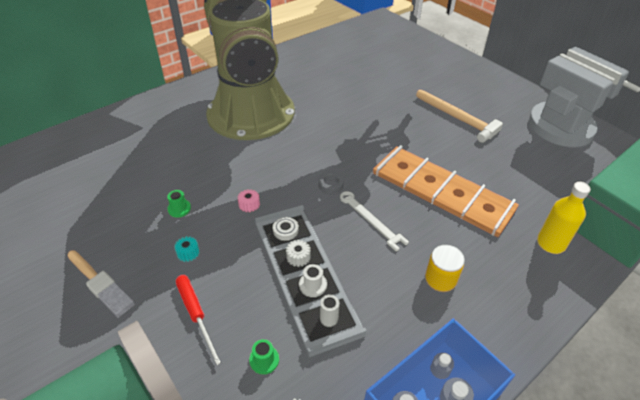

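View pics/top0.png

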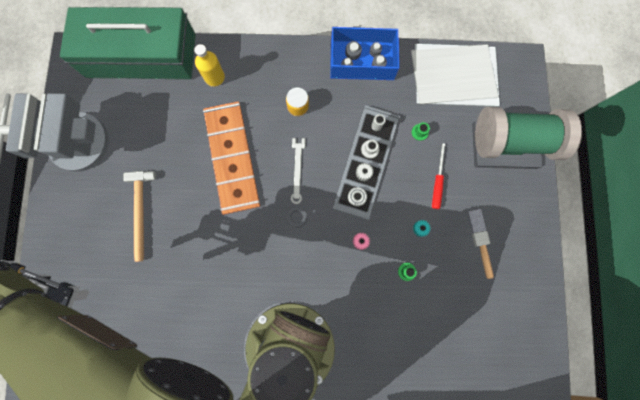

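The scene picture shows the tray row from near to far as bearing (285,228), gear (298,252), bush (313,280) and sleeve (330,310). The rack is at (445,190) with its bays empty. The look-alikes are off the tray: pink gear (249,201), turquoise gear (187,249), and green bushes (178,203) and (263,356). So near to far, the rack order is sleeve, bush, gear, bearing.

```bash
cat > h.py <<'E'
import numpy as np, cv2
from cell import monitor, optics, manip
from scipy.spatial.transform import Rotation as Ro
def cloud(name):
    s=monitor.read_state(); c=optics.camera(name)
    K=np.array([[c["fx"],0,c["cx"]],[0,c["fy"],c["cy"]],[0,0,1]])
    v,u=np.mgrid[0:400,0:640]
    p=cv2.undistortPoints(np.stack([u.ravel(),v.ravel()],1).astype(np.float64)[:,None],K,c["distortion"])[:,0]
    z=c["range_z"].ravel().astype(float)
    P=np.column_stack([p*z[:,None],z])
    if name=="wrist":
        M=c["mount"]; P=P@M[:3,:3].T+M[:3,3]
        R=Ro.from_euler("xyz",s["eef_rot"]).as_matrix(); P=P@R.T+s["eef_pos"]
    else: P=(P-c["t"])@c["R"]
    P[z<=0]=np.nan
    return c,P.reshape(400,640,3)
E
python3 - <<'E'
from h import *
for n in("top","scene"):
    c,P=cloud(n)
    hsv=cv2.cvtColor(c["frame"],cv2.COLOR_RGB2HSV)
    m=(hsv[...,0]>5)&(hsv[...,0]<20)&(hsv[...,1]>120)&(P[...,2]>8)&(P[...,2]<30)&(P[...,0]>250)&(P[...,1]>0)
    m=cv2.morphologyEx(m.astype(np.uint8),cv2.MORPH_CLOSE,np.ones((7,7)))
    k,l,st,ce=cv2.connectedComponentsWithStats(m); i=1+np.argmax(st[1:,4])
    q=P[(l==i)]; q=q[(q[:,2]>10)&(q[:,2]<30)]
    print(n,"rack",st[i],cv2.minAreaRect(q[:,:2].astype(np.float32)),np.percentile(q[:,2],[5,50,95]))
    # tray
    m=(P[...,2]>8)&(P[...,2]<90)&(P[...,0]>250)&(P[...,0]<800)&(P[...,1]<40)&(P[...,1]>-260)
    k,l,st,ce=cv2.connectedComponentsWithStats(m.astype(np.uint8))
    i=1+np.argmax(st[1:,4]); q=P[l==i]
    print("tray",st[i],cv2.minAreaRect(q[:,:2].astype(np.float32)),np.percentile(q[:,2],[5,50,95]))
    # parts
    m=((l==i)&(P[...,2]>25)).astype(np.uint8)
    k,l2,st,ce=cv2.connectedComponentsWithStats(m)
    for j in range(1,k):
        if st[j,4]<15: continue
        q=P[l2==j]; zt=np.percentile(q[:,2],95); t=q[q[:,2]>zt-4]
        print(st[j],"top",zt,cv2.minEnclosingCircle(t[:,:2].astype(np.float32)),len(t),t[:,:2].mean(0))
E
```

```text
top rack [ 205  102   54  112 3902] ((544.043701171875, 191.81393432617188), (329.40625, 109.74441528320312), 13.810810089111328) [13.1532681  17.03390318 23.86092908]
tray [ 333  106   52  114 3482] ((537.3551025390625, -210.1276092529297), (110.07565307617188, 328.7767639160156), 73.47876739501953) [10.52549011 16.62600911 59.84675683]
[372 115  13  16 152] top 74.28791068854568 ((647.3803100585938, -240.41244506835938), 15.997138023376465) 69 [ 647.04515436 -240.42789048]
[362 140  17  18 191] top 63.63844718773201 ((571.776611328125, -219.93869018554688), 17.54633903503418) 75 [ 571.23958573 -219.68072785]
[356 164  17  16 195] top 47.52644339527574 ((502.5584716796875, -202.96238708496094), 20.65778350830078) 78 [ 500.84043208 -202.52262295]
[348 187  18  18 253] top 35.871639250709656 ((430.7636413574219, -180.71572875976562), 25.31888771057129) 162 [ 430.4086281  -180.26087201]
scene rack [ 374  147  144   89 4743] ((544.3530883789062, 189.51031494140625), (329.8127136230469, 113.69403839111328), 13.477595329284668) [13.75293355 16.91489376 23.24080561]
tray [ 255  205  112  140 6454] ((535.682373046875, -212.02777099609375), (108.96135711669922, 333.05426025390625), 73.59868621826172) [11.37008174 17.04500197 61.95467913]
[273 217  24  21 384] top 35.154964327706885 ((428.370361328125, -184.34849548339844), 26.555288314819336) 296 [ 428.79390508 -184.61827319]
[286 240  23  24 425] top 46.573193107164585 ((500.593017578125, -203.91085815429688), 23.493234634399414) 233 [ 500.87630448 -204.68885765]
[300 265  22  30 454] top 62.766865699148966 ((572.0439453125, -223.0950164794922), 18.244518280029297) 228 [ 572.65310119 -222.75728808]
[320 295  19  29 451] top 73.11792479413396 ((648.2059326171875, -243.64889526367188), 16.63602638244629) 225 [ 648.14904124 -244.17199705]
```

Order confirmed. The two cameras disagree by 2–3 mm in y, so I'll refine with the wrist camera above the rack and the tray.

```bash
cat > plan.py <<'E'
import sys
from h import *
# target x y z [yaw]; prints tool-frame units from the present pose
s=monitor.read_state(); a=[float(v) for v in sys.argv[1:]]
R=Ro.from_euler("xyz",s["eef_rot"]).as_matrix()
d=R.T@(np.array(a[:3])-s["eef_pos"])
print("pos",s["eef_pos"].round(1),"rot",s["eef_rot"].round(4),"t",s["clock"],"F",s["wrist_force"].round(1),"gap",round(s["finger_gap"],1))
yaw=s["eef_rot"][2]
if len(a)>3: print("turn",round(-((a[3]-yaw+np.pi)%(2*np.pi)-np.pi)/np.pi,4))
print("units tx ty tz",(d/200).round(4))
E
python3 plan.py 480 190 330 0.238
```

```text
pos [168.7 523.3 205.1] rot [-1.5715  0.     -0.3118] t 0.2 F [-0.3  0.2  0.5] gap 94.0
turn -0.175
units tx ty tz [ 1.9929 -0.6237 -1.1093]
```

```bash
python3 -m creep '[{"ty":-0.3},{"ty":-0.6,"tx":0.2,"tz":-0.1},{"ty":-0.6,"tx":0.4,"tz":-0.2},{"ty":-0.6,"tx":0.6,"tz":-0.35},{"ty":-0.6,"tx":0.8,"tz":-0.5},{"ty":-0.6,"tx":1,"tz":-0.55},{"ty":-0.6,"tx":1,"tz":-0.55},{"ty":-0.6,"tx":1,"tz":-0.55},{"ty":-0.6,"tx":1,"tz":-0.55},{"ty":-0.6,"tx":1,"tz":-0.55}]'; python3 plan.py 480 190 330 0.238
```

```text
pos [168.7 523.3 205.1] rot [-1.5715  0.     -0.3118] t 0.2 F [-0.3  0.2  0.5] gap 94.0
turn -0.175
units tx ty tz [ 1.9929 -0.6237 -1.1093]$[0]: bad value
```

The call was refused, probably because every row needs all its keys. I'll write the rows out in full.

```bash
python3 -m creep '[{"tx":0,"ty":-0.3,"tz":0,"turn":0,"fingers":94},{"tx":0.3,"ty":-0.6,"tz":-0.15,"turn":0,"fingers":94},{"tx":0.5,"ty":-0.6,"tz":-0.25,"turn":0,"fingers":94},{"tx":0.7,"ty":-0.6,"tz":-0.35,"turn":0,"fingers":94},{"tx":1,"ty":-0.6,"tz":-0.55,"turn":0,"fingers":94},{"tx":1,"ty":-0.6,"tz":-0.55,"turn":0,"fingers":94},{"tx":1,"ty":-0.6,"tz":-0.55,"turn":0,"fingers":94},{"tx":1,"ty":-0.6,"tz":-0.55,"turn":0,"fingers":94},{"tx":1,"ty":-0.6,"tz":-0.55,"turn":0,"fingers":94}]'; python3 plan.py 480 190 330 0.238
```

```text
clock: 1.1
eef_pos: [324.8, 358.0, 325.0]
eef_rot: [-1.572, 0.0, -0.311]
wrist_force: [0.0, -0.2, -0.2]
finger_gap: 93.8
pos [324.8 358.  325. ] rot [-1.5716e+00  3.0000e-04 -3.1110e-01] t 1.1 F [ 0.  -0.2 -0.2] gap 93.8
turn -0.1748
units tx ty tz [ 0.996  -0.0247 -0.562 ]
```

```bash
python3 -m creep '[{"tx":0.2,"ty":0,"tz":-0.1,"turn":-0.04,"fingers":94},{"tx":0.4,"ty":0,"tz":-0.2,"turn":-0.08,"fingers":94},{"tx":0.6,"ty":0,"tz":-0.35,"turn":-0.12,"fingers":94},{"tx":0.8,"ty":0,"tz":-0.45,"turn":-0.16,"fingers":94},{"tx":1,"ty":0,"tz":-0.56,"turn":-0.175,"fingers":94},{"tx":1,"ty":0,"tz":-0.56,"turn":-0.175,"fingers":94},{"tx":1,"ty":0,"tz":-0.56,"turn":-0.175,"fingers":94},{"tx":1,"ty":0,"tz":-0.56,"turn":-0.175,"fingers":94}]'; python3 plan.py 480 190 330 0.238
python3 - <<'E'
from h import *
c,P=cloud("wrist"); print(c["mount"].round(3),c["fx"],np.nanmin(P.reshape(-1,3),0),np.nanmax(P.reshape(-1,3),0))
cv2.imwrite("pics/w1.png",c["frame"][:,:,::-1])
E
```

```text
clock: 1.9
eef_pos: [480.2, 191.6, 325.0]
eef_rot: [-1.571, 0.001, 0.24]
wrist_force: [-0.3, 0.7, 0.1]
finger_gap: 94.1
pos [480.2 191.6 325. ] rot [-1.5712e+00  1.0000e-03  2.4030e-01] t 1.9 F [-0.3  0.7  0.1] gap 94.1
turn 0.0007
units tx ty tz [-0.0026 -0.0252 -0.0075]
[[ 1.0000e-03  9.5800e-01  2.8500e-01 -8.3320e+01]
 [-1.0000e-03 -2.8500e-01  9.5800e-01 -1.7857e+02]
 [ 1.0000e+00 -1.0000e-03  1.0000e-03  4.5600e-01]
 [ 0.0000e+00  0.0000e+00  0.0000e+00  1.0000e+00]] 333.2613937040748 [ 160.36533362 -301.93558768 -762.62884287] [1936.26729418  779.22629648  457.26433146]
```

View pics/w1.png

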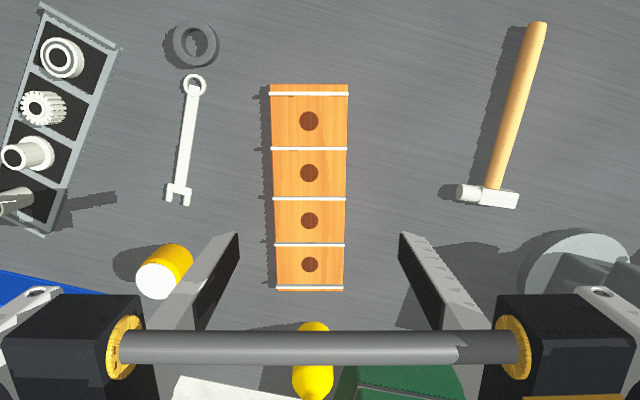

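The wrist picture shows the rack with four empty bays and dark spots at (309,121), (309,173), (309,221) and (309,265), near to far. Next I measure those spots and the rack's edges.

Run:
```python
from h import *
c,P=cloud("wrist")
hsv=cv2.cvtColor(c["frame"],cv2.COLOR_RGB2HSV)
A=np.zeros((400,640),bool);A[75:300,255:365]=1
m=A&(P[...,2]>8)&(P[...,2]<35); q=P[m]
print("rect",cv2.minAreaRect(q[:,:2].astype(np.float32)),np.median(q[:,2]))
g=cv2.cvtColor(c["frame"],cv2.COLOR_RGB2GRAY)
d=(m&(g<110)).astype(np.uint8)
k,l,st,ce=cv2.connectedComponentsWithStats(d)
C=[]
for j in range(1,k):
    if st[j,4]>100: C.append(np.nanmedian(P[l==j],0)*0+np.r_[cv2.minEnclosingCircle(P[l==j][:,:2].astype(np.float32))[0],np.nanmedian(P[l==j][:,2])]); print(ce[j],st[j],C[-1])
C=np.array(C); print(np.linalg.norm(np.diff(C[:,:2],axis=0),axis=1), np.arctan2(*(C[-1]-C[0])[[1,0]]),C.mean(0))
```

```text
rect ((544.62060546875, 193.5934600830078), (330.7008056640625, 110.3196792602539), 13.635003089904785) 15.404539747400236
[308.32442748 120.69465649] [300 112  18  19 262] [433.0932312  166.13887024  15.81824452]
[308.55319149 172.66808511] [300 164  18  18 235] [507.0718689  183.99430847  15.91118185]
[308.85990338 220.28502415] [301 213  17  16 207] [580.8024292  202.03436279  16.00784056]
[309.10928962 264.00546448] [302 257  16  15 183] [654.04260254 220.36001587  15.81932186]
[76.10292708 75.90546148 75.49803012] 0.24064531276333506 [543.75253296 193.13188934  15.8891472 ]
```

```bash
python3 plan.py 490 -4 325 -0.025
```

```text
pos [480.2 191.5 325.2] rot [-1.5712e+00  5.0000e-04  2.4070e-01] t 2.0 F [ 0.4 -0.1  0.5] gap 93.6
turn 0.0846
units tx ty tz [-0.1852  0.0015 -0.961 ]
```

```bash
python3 -m creep '[{"tx":-0.04,"ty":0,"tz":-0.2,"turn":0.02,"fingers":94},{"tx":-0.08,"ty":0,"tz":-0.4,"turn":0.04,"fingers":94},{"tx":-0.12,"ty":0,"tz":-0.6,"turn":0.06,"fingers":94},{"tx":-0.16,"ty":0,"tz":-0.8,"turn":0.085,"fingers":94},{"tx":-0.185,"ty":0,"tz":-0.96,"turn":0.085,"fingers":94},{"tx":-0.185,"ty":0,"tz":-0.96,"turn":0.085,"fingers":94},{"tx":-0.185,"ty":0,"tz":-0.96,"turn":0.085,"fingers":94}]'; python3 plan.py 475 -195 325 -0.288
```

```text
clock: 2.7
eef_pos: [489.9, -3.2, 325.4]
eef_rot: [-1.571, 0.0, -0.026]
wrist_force: [-0.0, 1.2, -0.0]
finger_gap: 94.1
pos [489.9  -3.2 325.4] rot [-1.5712e+00  1.0000e-04 -2.6400e-02] t 2.7 F [-0.   1.2 -0. ] gap 94.1
turn 0.0833
units tx ty tz [-0.049   0.0026 -0.9604]
```

```bash
python3 -m creep '[{"tx":-0.01,"ty":0,"tz":-0.2,"turn":0.02,"fingers":94},{"tx":-0.02,"ty":0,"tz":-0.4,"turn":0.04,"fingers":94},{"tx":-0.03,"ty":0,"tz":-0.6,"turn":0.06,"fingers":94},{"tx":-0.04,"ty":0,"tz":-0.8,"turn":0.083,"fingers":94},{"tx":-0.05,"ty":0,"tz":-0.96,"turn":0.083,"fingers":94},{"tx":-0.05,"ty":0,"tz":-0.96,"turn":0.083,"fingers":94},{"tx":-0.05,"ty":0,"tz":-0.96,"turn":0.083,"fingers":94},{"tx":-0.05,"ty":0,"tz":-0.96,"turn":0.083,"fingers":94}]'
python3 - <<'E'
from h import *
c,P=cloud("wrist")
cv2.imwrite("pics/w2.png",c["frame"][:,:,::-1])
m=(P[...,2]>8)&(P[...,2]<90)&(P[...,0]>330)&(P[...,0]<740)&(P[...,1]<-110)&(P[...,1]>-310)
k,l,st,ce=cv2.connectedComponentsWithStats(m.astype(np.uint8)); i=1+np.argmax(st[1:,4]); q=P[l==i]
print("tray",st[i],cv2.minAreaRect(q[:,:2].astype(np.float32)),np.percentile(q[:,2],[5,50,95]))
for z0,zt in((26,90),):
    k,l2,st,ce=cv2.connectedComponentsWithStats(((l==i)&(P[...,2]>24)).astype(np.uint8))
    for j in range(1,k):
        if st[j,4]<40: continue
        q=P[l2==j]; zt=np.percentile(q[:,2],97); t=q[q[:,2]>zt-4]
        print(st[j],"top",zt.round(1),cv2.minEnclosingCircle(t[:,:2].astype(np.float32)),len(t),t.mean(0).round(1))
E
```

```text
clock: 3.5
eef_pos: [475.2, -193.2, 325.7]
eef_rot: [-1.571, -0.0, -0.285]
wrist_force: [0.1, 0.3, -0.1]
finger_gap: 94.0
tray [  279    85    80   210 14906] ((537.5836181640625, -210.862548828125), (110.60285949707031, 330.7244873046875), 73.32333374023438) [10.21164726 15.03418061 58.76225893]
[ 299  105   37   38 1082] top 33.1 ((428.45281982421875, -181.21478271484375), 25.90114974975586) 1040 [ 428.2 -181.    31. ]
[302 161  32  33 803] top 44.7 ((500.7515869140625, -200.96353149414062), 23.006650924682617) 569 [ 499.9 -201.    42.5]
[307 211  26  32 630] top 61.2 ((572.5966186523438, -219.40809631347656), 17.92829132080078) 451 [ 572.1 -219.3   59.5]
[310 259  21  34 601] top 72.1 ((647.7146606445312, -240.62538146972656), 15.937093734741211) 321 [ 647.1 -240.6   70.7]
```

View pics/w2.png

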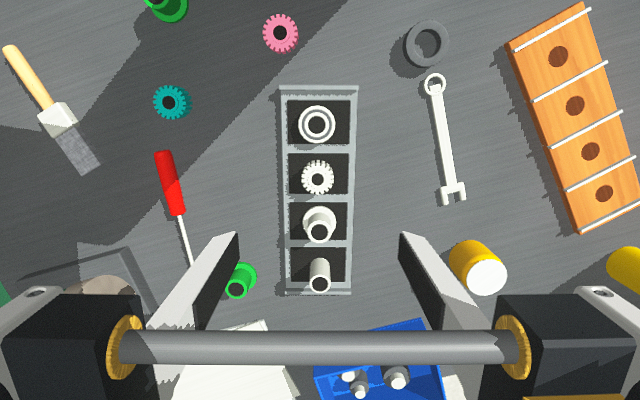

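The tray picture shows bearing (317,124), gear (317,177), bush (319,223) and sleeve (320,275), all steel, with fitted radii that match the given sizes. The green bush at (240,280) stands close to the tray, so I check whether it leaves room for the fingers.

```bash
python3 - <<'E'
from h import *
c,P=cloud("wrist")
hsv=cv2.cvtColor(c["frame"],cv2.COLOR_RGB2HSV)
m=(hsv[...,0]>50)&(hsv[...,0]<75)&(hsv[...,1]>150)
m[:250]=0;m[:,:222]=0;m[:,265:]=0
q=P[m];q=q[q[:,2]>2]
ex=np.array([np.cos(-.291),np.sin(-.291)]);ey=np.array([-ex[1],ex[0]])
r=q[:,:2]-[647.7,-240.6]
print("green rel sleeve x",np.percentile(r@ex,[2,98]),"y",np.percentile(r@ey,[2,98]),q[:,2].max())
cv2.imwrite("pics/w2c.png",cv2.resize(c["frame"][80:300,220:400,::-1],None,fx=2.7,fy=2.7,interpolation=cv2.INTER_CUBIC))
E
python3 plan.py 647.7 -240.6 250 -0.291
```

```text
green rel sleeve x [ 2.267067   43.17442648] y [-147.29744272 -108.99272163] 45.25071270298423
pos [ 475.2 -193.5  325.7] rot [-1.5711e+00 -4.0000e-04 -2.8510e-01] t 3.6 F [-0.5 -0.5  0.9] gap 94.2
turn 0.0019
units tx ty tz [0.8939 0.3789 0.0166]
```

View pics/w2c.png

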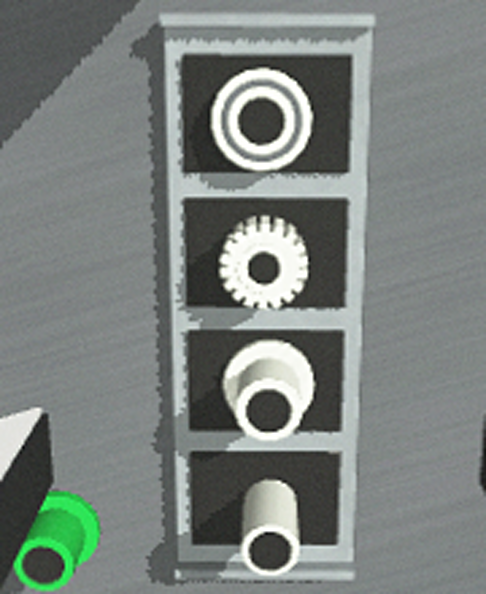

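The crop confirms the identities, and the green bush is at least 109 mm away, so the fingers (60 mm to their backs) will clear it. Going above the sleeve.

```bash
python3 -m creep '[{"tx":0.2,"ty":0,"tz":0,"turn":0,"fingers":94},{"tx":0.4,"ty":0,"tz":0,"turn":0.002,"fingers":94},{"tx":0.6,"ty":0.1,"tz":0.01,"turn":0.002,"fingers":94},{"tx":0.8,"ty":0.25,"tz":0.017,"turn":0.002,"fingers":94},{"tx":0.895,"ty":0.38,"tz":0.017,"turn":0.002,"fingers":94},{"tx":0.895,"ty":0.38,"tz":0.017,"turn":0.002,"fingers":94},{"tx":0.895,"ty":0.38,"tz":0.017,"turn":0.002,"fingers":94},{"tx":0.895,"ty":0.38,"tz":0.017,"turn":0.002,"fingers":94}]'; python3 plan.py 647.7 -240.6 110 -0.291;python3 plan.py 647.7 -240.6 34 -0.291
```

```text
clock: 4.4
eef_pos: [647.9, -240.2, 252.3]
eef_rot: [-1.571, -0.003, -0.291]
wrist_force: [0.4, -0.1, 1.7]
finger_gap: 94.1
pos [ 647.9 -240.2  252.3] rot [-1.5714 -0.0034 -0.2909] t 4.4 F [ 0.4 -0.1  1.7] gap 94.1
turn 0.0
units tx ty tz [-0.0025  0.7113 -0.0018]
pos [ 647.9 -240.2  252.3] rot [-1.5714 -0.0034 -0.2909] t 4.4 F [ 0.4 -0.1  1.7] gap 94.1
turn 0.0
units tx ty tz [-0.0038  1.0913 -0.0016]
```

```bash
python3 -m creep '[{"tx":-0.002,"ty":0.15,"tz":-0.002,"turn":0,"fingers":94},{"tx":-0.002,"ty":0.3,"tz":-0.002,"turn":0,"fingers":94},{"tx":-0.002,"ty":0.45,"tz":-0.002,"turn":0,"fingers":94},{"tx":-0.002,"ty":0.6,"tz":-0.002,"turn":0,"fingers":94},{"tx":-0.002,"ty":0.7,"tz":-0.002,"turn":0,"fingers":94},{"tx":-0.002,"ty":0.75,"tz":-0.002,"turn":0,"fingers":94},{"tx":-0.002,"ty":0.75,"tz":-0.002,"turn":0,"fingers":94},{"tx":-0.002,"ty":0.75,"tz":-0.002,"turn":0,"fingers":94}]'; python3 plan.py 647.7 -240.6 34 -0.291
```

```text
clock: 5.2
eef_pos: [648.4, -240.9, 104.4]
eef_rot: [-1.572, -0.006, -0.291]
wrist_force: [0.3, 0.5, -0.7]
finger_gap: 94.1
pos [ 648.4 -240.9  104.4] rot [-1.5718 -0.006  -0.2909] t 5.2 F [ 0.3  0.5 -0.7] gap 94.1
turn 0.0
units tx ty tz [-0.0057  0.352   0.0008]
```

```bash
python3 -m creep '[{"tx":-0.003,"ty":0.1,"tz":0,"turn":0,"fingers":94},{"tx":-0.004,"ty":0.2,"tz":0,"turn":0,"fingers":94},{"tx":-0.005,"ty":0.28,"tz":0,"turn":0,"fingers":94},{"tx":-0.006,"ty":0.33,"tz":0,"turn":0,"fingers":94},{"tx":-0.006,"ty":0.35,"tz":0,"turn":0,"fingers":94},{"tx":-0.006,"ty":0.35,"tz":0,"turn":0,"fingers":94},{"tx":-0.006,"ty":0.35,"tz":0,"turn":0,"fingers":60},{"tx":-0.006,"ty":0.35,"tz":0,"turn":0,"fingers":45},{"tx":-0.006,"ty":0.35,"tz":0,"turn":0,"fingers":36},{"tx":-0.006,"ty":0.35,"tz":0,"turn":0,"fingers":32},{"tx":-0.006,"ty":0.35,"tz":0,"turn":0,"fingers":25},{"tx":-0.006,"ty":0.35,"tz":0,"turn":0,"fingers":20},{"tx":-0.006,"ty":0.35,"tz":0,"turn":0,"fingers":20},{"tx":-0.006,"ty":0.35,"tz":0,"turn":0,"fingers":20},{"tx":-0.006,"ty":0.35,"tz":0,"turn":0,"fingers":20}]' 25; python3 plan.py 647.7 -240.6 34 -0.291
```

```text
clock: 6.7
eef_pos: [647.6, -240.8, 34.4]
eef_rot: [-1.572, -0.006, -0.291]
wrist_force: [-0.1, -0.8, 0.4]
finger_gap: 31.9
pos [ 647.6 -240.8   34.4] rot [-1.5719 -0.0061 -0.2909] t 6.7 F [-0.1 -0.8  0.4] gap 31.9
turn 0.0
units tx ty tz [0.0002 0.0022 0.0013]
```

Gripped at 31.9 mm, which matches the 32 mm sleeve. Lifting.

```bash
python3 -m creep '[{"tx":0,"ty":-0.05,"tz":0,"turn":0,"fingers":20},{"tx":0,"ty":-0.15,"tz":0,"turn":0,"fingers":20},{"tx":0,"ty":-0.3,"tz":0,"turn":0,"fingers":20},{"tx":-0.1,"ty":-0.45,"tz":0,"turn":0,"fingers":20},{"tx":-0.25,"ty":-0.6,"tz":0.1,"turn":0,"fingers":20},{"tx":-0.4,"ty":-0.7,"tz":0.25,"turn":-0.03,"fingers":20},{"tx":-0.55,"ty":-0.75,"tz":0.45,"turn":-0.06,"fingers":20},{"tx":-0.7,"ty":-0.75,"tz":0.65,"turn":-0.09,"fingers":20},{"tx":-0.8,"ty":-0.75,"tz":0.85,"turn":-0.12,"fingers":20},{"tx":-0.85,"ty":-0.75,"tz":0.95,"turn":-0.14,"fingers":20},{"tx":-0.85,"ty":-0.75,"tz":0.95,"turn":-0.14,"fingers":20}]' 40; python3 plan.py 433.2 166.2 180 0.239
```

```text
clock: 7.8
eef_pos: [537.9, -7.1, 184.0]
eef_rot: [-1.574, -0.006, 0.154]
wrist_force: [-0.1, -0.7, -1.8]
finger_gap: 31.4
pos [537.9  -7.1 184. ] rot [-1.5742 -0.0057  0.1538] t 7.8 F [-0.1 -0.7 -1.8] gap 31.4
turn -0.0271
units tx ty tz [-0.3846  0.0149  0.9366]
```

```bash
python3 -m creep '[{"tx":-0.08,"ty":0,"tz":0.15,"turn":-0.005,"fingers":20},{"tx":-0.16,"ty":0,"tz":0.35,"turn":-0.01,"fingers":20},{"tx":-0.24,"ty":0,"tz":0.55,"turn":-0.02,"fingers":20},{"tx":-0.32,"ty":0,"tz":0.75,"turn":-0.027,"fingers":20},{"tx":-0.37,"ty":0,"tz":0.88,"turn":-0.027,"fingers":20},{"tx":-0.385,"ty":0,"tz":0.937,"turn":-0.027,"fingers":20},{"tx":-0.385,"ty":0,"tz":0.937,"turn":-0.027,"fingers":20},{"tx":-0.385,"ty":0,"tz":0.937,"turn":-0.027,"fingers":20}]'; python3 plan.py 433.2 166.2 60 0.239
```

```text
clock: 8.6
eef_pos: [433.8, 165.4, 183.1]
eef_rot: [-1.575, -0.006, 0.238]
wrist_force: [0.3, -0.5, -2.2]
finger_gap: 31.4
pos [433.8 165.4 183.1] rot [-1.5749 -0.0056  0.2378] t 8.6 F [ 0.3 -0.5 -2.2] gap 31.4
turn -0.0004
units tx ty tz [-0.0054  0.6155  0.007 ]
```

```bash
python3 -m creep '[{"tx":-0.005,"ty":0.1,"tz":0.007,"turn":0,"fingers":20},{"tx":-0.005,"ty":0.25,"tz":0.007,"turn":0,"fingers":20},{"tx":-0.005,"ty":0.4,"tz":0.007,"turn":0,"fingers":20},{"tx":-0.005,"ty":0.52,"tz":0.007,"turn":0,"fingers":20},{"tx":-0.005,"ty":0.59,"tz":0.007,"turn":0,"fingers":20},{"tx":-0.005,"ty":0.64,"tz":0.007,"turn":0,"fingers":20},{"tx":-0.005,"ty":0.66,"tz":0.007,"turn":0,"fingers":20},{"tx":-0.005,"ty":0.66,"tz":0.007,"turn":0,"fingers":20},{"tx":-0.005,"ty":0.66,"tz":0.007,"turn":0,"fingers":20}]'; python3 plan.py 433.2 166.2 35 0.239
```

```text
clock: 9.5
eef_pos: [433.9, 166.1, 51.8]
eef_rot: [-1.575, -0.007, 0.237]
wrist_force: [-0.3, -0.0, -2.6]
finger_gap: 31.7
pos [433.9 166.1  51.8] rot [-1.5749 -0.0067  0.2375] t 9.5 F [-0.3 -0.  -2.6] gap 31.7
turn -0.0005
units tx ty tz [-0.0037  0.0837  0.0016]
```

```bash
python3 -m creep '[{"tx":-0.004,"ty":0.02,"tz":0.001,"turn":0,"fingers":20},{"tx":-0.004,"ty":0.04,"tz":0.001,"turn":0,"fingers":20},{"tx":-0.004,"ty":0.06,"tz":0.001,"turn":0,"fingers":20},{"tx":-0.004,"ty":0.07,"tz":0.001,"turn":0,"fingers":20},{"tx":-0.004,"ty":0.075,"tz":0.001,"turn":0,"fingers":20},{"tx":-0.004,"ty":0.08,"tz":0.001,"turn":0,"fingers":20},{"tx":-0.004,"ty":0.083,"tz":0.001,"turn":0,"fingers":20},{"tx":-0.004,"ty":0.083,"tz":0.001,"turn":0,"fingers":20},{"tx":-0.004,"ty":0.083,"tz":0.001,"turn":0,"fingers":20}]'
```

```text
clock: 10.4
eef_pos: [433.2, 166.1, 35.2]
eef_rot: [-1.575, -0.007, 0.237]
wrist_force: [0.8, 0.1, -2.2]
finger_gap: 31.5
```

Not in contact yet: the wrist still reads the weight at -2.2 N. I creep down half a millimetre at a time.

```bash
python3 -m creep '[{"tx":0,"ty":0.002,"tz":0,"turn":0,"fingers":20},{"tx":0,"ty":0.004,"tz":0,"turn":0,"fingers":20},{"tx":0,"ty":0.004,"tz":0,"turn":0,"fingers":20}]'; python3 -m creep '[{"tx":0,"ty":0.001,"tz":0,"turn":0,"fingers":20},{"tx":0,"ty":0.002,"tz":0,"turn":0,"fingers":20},{"tx":0,"ty":0.002,"tz":0,"turn":0,"fingers":20}]'
```

```text
clock: 10.7
eef_pos: [433.3, 166.1, 34.4]
eef_rot: [-1.575, -0.007, 0.237]
wrist_force: [-0.1, -0.4, -2.7]
finger_gap: 31.5
clock: 11.0
eef_pos: [433.3, 166.1, 34.4]
eef_rot: [-1.575, -0.007, 0.237]
wrist_force: [-2.9, -1.4, 5.6]
finger_gap: 31.5
```

Contact at +5.6 N. Releasing slowly and lifting.

```bash
python3 -m creep '[{"tx":0,"ty":0,"tz":0,"turn":0,"fingers":34},{"tx":0,"ty":0,"tz":0,"turn":0,"fingers":40},{"tx":0,"ty":0,"tz":0,"turn":0,"fingers":55},{"tx":0,"ty":0,"tz":0,"turn":0,"fingers":60},{"tx":0,"ty":0,"tz":0,"turn":0,"fingers":60},{"tx":0,"ty":-0.1,"tz":0,"turn":0,"fingers":60},{"tx":0,"ty":-0.25,"tz":0,"turn":0,"fingers":60},{"tx":0,"ty":-0.45,"tz":0,"turn":0,"fingers":60},{"tx":0,"ty":-0.65,"tz":0,"turn":0,"fingers":94},{"tx":0,"ty":-0.85,"tz":0,"turn":0,"fingers":94},{"tx":0,"ty":-0.85,"tz":0,"turn":0,"fingers":94}]'; python3 plan.py 510 -20 210 -0.03
python3 - <<'E'
from h import *
c,P=cloud("top")
cv2.imwrite("pics/t1.png",cv2.resize(c["frame"][80:240,180:420,::-1],None,fx=3,fy=3))
c,P=cloud("scene")
cv2.imwrite("pics/s1.png",cv2.resize(c["frame"][110:310,230:540,::-1],None,fx=2.4,fy=2.4))
E
```

```text
clock: 12.1
eef_pos: [433.7, 167.0, 209.2]
eef_rot: [-1.574, -0.015, 0.238]
wrist_force: [0.3, -0.1, -0.7]
finger_gap: 80.4
pos [433.7 167.  209.2] rot [-1.5744 -0.0153  0.2375] t 12.1 F [ 0.3 -0.1 -0.7] gap 80.4
turn 0.0852
units tx ty tz [ 0.1508  0.0021 -0.9987]
```

View pics/s1.png

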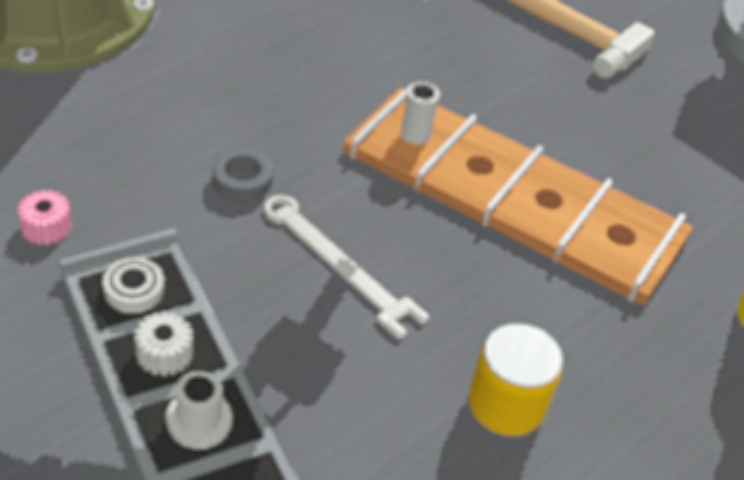

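The sleeve stands in the nearest bay (crop 420,112). On to the bush; the tool's pitch reads -0.015, so I keep an eye on that.

```bash
python3 plan.py 510 -20 210 -0.03; python3 -m creep '[{"tx":0.03,"ty":0,"tz":-0.2,"turn":0.02,"fingers":94},{"tx":0.06,"ty":0,"tz":-0.4,"turn":0.04,"fingers":94},{"tx":0.09,"ty":0,"tz":-0.6,"turn":0.06,"fingers":94},{"tx":0.12,"ty":0,"tz":-0.8,"turn":0.085,"fingers":94},{"tx":0.15,"ty":0,"tz":-1,"turn":0.085,"fingers":94},{"tx":0.15,"ty":0,"tz":-1,"turn":0.085,"fingers":94},{"tx":0.15,"ty":0,"tz":-1,"turn":0.085,"fingers":94}]'; python3 plan.py 572.6 -219.4 180 -0.291
```

```text
pos [432.1 166.5 204.5] rot [-1.5748 -0.0082  0.2375] t 12.2 F [0.5 0.3 0.4] gap 89.0
turn 0.0851
units tx ty tz [ 0.1596 -0.0223 -0.9981]
clock: 12.9
eef_pos: [507.7, -21.2, 203.8]
eef_rot: [-1.572, -0.006, -0.031]
wrist_force: [0.1, -0.2, -0.1]
finger_gap: 94.0
pos [507.7 -21.2 203.8] rot [-1.5721 -0.0061 -0.0311] t 12.9 F [ 0.1 -0.2 -0.1] gap 94.0
turn 0.0827
units tx ty tz [ 0.3544  0.1225 -0.9803]
```

```bash
python3 -m creep '[{"tx":0.07,"ty":0,"tz":-0.2,"turn":0.02,"fingers":94},{"tx":0.14,"ty":0,"tz":-0.4,"turn":0.04,"fingers":94},{"tx":0.21,"ty":0,"tz":-0.6,"turn":0.06,"fingers":94},{"tx":0.28,"ty":0,"tz":-0.8,"turn":0.083,"fingers":94},{"tx":0.35,"ty":0.1,"tz":-0.95,"turn":0.083,"fingers":94},{"tx":0.354,"ty":0.12,"tz":-0.98,"turn":0.083,"fingers":94},{"tx":0.354,"ty":0.12,"tz":-0.98,"turn":0.083,"fingers":94},{"tx":0.354,"ty":0.12,"tz":-0.98,"turn":0.083,"fingers":94},{"tx":0.354,"ty":0.12,"tz":-0.98,"turn":0.083,"fingers":94}]'; python3 plan.py 572.6 -219.4 30 -0.291
```

```text
clock: 13.8
eef_pos: [572.7, -217.9, 181.4]
eef_rot: [-1.571, -0.007, -0.29]
wrist_force: [0.2, -0.2, 0.5]
finger_gap: 93.9
pos [ 572.7 -217.9  181.4] rot [-1.5705 -0.0072 -0.2902] t 13.8 F [ 0.2 -0.2  0.5] gap 93.9
turn 0.0003
units tx ty tz [-0.004   0.7568 -0.0078]
```

```bash
python3 -m creep '[{"tx":-0.004,"ty":0.15,"tz":-0.008,"turn":0,"fingers":94},{"tx":-0.004,"ty":0.3,"tz":-0.008,"turn":0,"fingers":94},{"tx":-0.004,"ty":0.45,"tz":-0.008,"turn":0,"fingers":94},{"tx":-0.004,"ty":0.58,"tz":-0.008,"turn":0,"fingers":94},{"tx":-0.004,"ty":0.67,"tz":-0.008,"turn":0,"fingers":94},{"tx":-0.004,"ty":0.7,"tz":-0.008,"turn":0,"fingers":94},{"tx":-0.004,"ty":0.7,"tz":-0.008,"turn":0,"fingers":94},{"tx":-0.004,"ty":0.7,"tz":-0.008,"turn":0,"fingers":94}]'; python3 plan.py 572.6 -219.4 31 -0.291
```

```text
clock: 14.6
eef_pos: [573.1, -219.3, 42.7]
eef_rot: [-1.571, -0.009, -0.29]
wrist_force: [-0.9, -0.9, 0.6]
finger_gap: 94.1
pos [ 573.1 -219.3   42.7] rot [-1.5708 -0.0089 -0.2897] t 14.6 F [-0.9 -0.9  0.6] gap 94.1
turn 0.0004
units tx ty tz [-0.0027  0.0587 -0.0011]
```

```bash
python3 -m creep '[{"tx":-0.003,"ty":0.03,"tz":-0.001,"turn":0,"fingers":94},{"tx":-0.003,"ty":0.05,"tz":-0.001,"turn":0,"fingers":94},{"tx":-0.003,"ty":0.058,"tz":-0.001,"turn":0,"fingers":80},{"tx":-0.003,"ty":0.058,"tz":-0.001,"turn":0,"fingers":60},{"tx":-0.003,"ty":0.058,"tz":-0.001,"turn":0,"fingers":45},{"tx":-0.003,"ty":0.058,"tz":-0.001,"turn":0,"fingers":40},{"tx":-0.003,"ty":0.058,"tz":-0.001,"turn":0,"fingers":36},{"tx":-0.003,"ty":0.058,"tz":-0.001,"turn":0,"fingers":30},{"tx":-0.003,"ty":0.058,"tz":-0.001,"turn":0,"fingers":25},{"tx":-0.003,"ty":0.058,"tz":-0.001,"turn":0,"fingers":25},{"tx":-0.003,"ty":0.058,"tz":-0.001,"turn":0,"fingers":25},{"tx":-0.003,"ty":0.058,"tz":-0.001,"turn":0,"fingers":25}]' 25; python3 plan.py 540 0 190 -0.03
```

```text
clock: 15.8
eef_pos: [572.6, -219.5, 31.2]
eef_rot: [-1.571, -0.009, -0.29]
wrist_force: [-0.9, -0.9, 0.4]
finger_gap: 35.6
pos [ 572.6 -219.5   31.2] rot [-1.5709 -0.0092 -0.2897] t 15.8 F [-0.9 -0.9  0.4] gap 35.6
turn -0.0827
units tx ty tz [-0.4624 -0.7983  1.005 ]
```

```bash
python3 -m creep '[{"tx":0,"ty":-0.05,"tz":0,"turn":0,"fingers":25},{"tx":0,"ty":-0.15,"tz":0,"turn":0,"fingers":25},{"tx":0,"ty":-0.3,"tz":0,"turn":0,"fingers":25},{"tx":0,"ty":-0.45,"tz":0.05,"turn":0,"fingers":25},{"tx":-0.1,"ty":-0.6,"tz":0.15,"turn":-0.02,"fingers":25},{"tx":-0.2,"ty":-0.7,"tz":0.3,"turn":-0.05,"fingers":25},{"tx":-0.3,"ty":-0.75,"tz":0.5,"turn":-0.08,"fingers":25},{"tx":-0.4,"ty":-0.75,"tz":0.7,"turn":-0.11,"fingers":25},{"tx":-0.45,"ty":-0.75,"tz":0.88,"turn":-0.13,"fingers":25},{"tx":-0.46,"ty":-0.75,"tz":0.98,"turn":-0.13,"fingers":25},{"tx":-0.46,"ty":-0.75,"tz":0.98,"turn":-0.13,"fingers":25},{"tx":-0.46,"ty":-0.75,"tz":0.98,"turn":-0.13,"fingers":25}]' 40; python3 plan.py 507.1 184.2 180 0.239
```

```text
clock: 17.0
eef_pos: [539.0, -5.1, 180.7]
eef_rot: [-1.575, -0.008, 0.119]
wrist_force: [-0.2, -0.6, -2.9]
finger_gap: 35.8
pos [539.   -5.1 180.7] rot [-1.5747 -0.0084  0.1193] t 17.0 F [-0.2 -0.6 -2.9] gap 35.8
turn -0.0381
units tx ty tz [-4.600e-02 -7.000e-04  9.585e-01]
```

```bash
python3 -m creep '[{"tx":-0.01,"ty":0,"tz":0.15,"turn":-0.01,"fingers":25},{"tx":-0.02,"ty":0,"tz":0.35,"turn":-0.02,"fingers":25},{"tx":-0.03,"ty":0,"tz":0.55,"turn":-0.03,"fingers":25},{"tx":-0.04,"ty":0,"tz":0.75,"turn":-0.038,"fingers":25},{"tx":-0.046,"ty":0,"tz":0.9,"turn":-0.038,"fingers":25},{"tx":-0.046,"ty":0,"tz":0.958,"turn":-0.038,"fingers":25},{"tx":-0.046,"ty":0,"tz":0.958,"turn":-0.038,"fingers":25},{"tx":-0.046,"ty":0,"tz":0.958,"turn":-0.038,"fingers":25},{"tx":-0.046,"ty":0,"tz":0.958,"turn":-0.038,"fingers":25}]'; python3 plan.py 507.1 184.2 48 0.239
```

```text
clock: 17.9
eef_pos: [507.5, 182.6, 179.8]
eef_rot: [-1.576, -0.008, 0.237]
wrist_force: [1.5, 0.6, -2.6]
finger_gap: 35.3
pos [507.5 182.6 179.8] rot [-1.5758 -0.0078  0.2369] t 17.9 F [ 1.5  0.6 -2.6] gap 35.3
turn -0.0007
units tx ty tz [-0.0051  0.6592  0.0113]
```

```bash
python3 -m creep '[{"tx":-0.005,"ty":0.1,"tz":0.01,"turn":0,"fingers":25},{"tx":-0.005,"ty":0.25,"tz":0.01,"turn":0,"fingers":25},{"tx":-0.005,"ty":0.4,"tz":0.01,"turn":0,"fingers":25},{"tx":-0.005,"ty":0.52,"tz":0.01,"turn":0,"fingers":25},{"tx":-0.005,"ty":0.6,"tz":0.01,"turn":0,"fingers":25},{"tx":-0.005,"ty":0.64,"tz":0.01,"turn":0,"fingers":25},{"tx":-0.005,"ty":0.66,"tz":0.01,"turn":0,"fingers":25},{"tx":-0.005,"ty":0.66,"tz":0.01,"turn":0,"fingers":25},{"tx":-0.005,"ty":0.66,"tz":0.01,"turn":0,"fingers":25}]'; python3 plan.py 507.1 184.2 31.8 0.239
```

```text
clock: 18.8
eef_pos: [507.7, 183.9, 48.7]
eef_rot: [-1.576, -0.009, 0.237]
wrist_force: [0.2, -0.6, -1.9]
finger_gap: 35.7
pos [507.7 183.9  48.7] rot [-1.5758 -0.0091  0.2367] t 18.8 F [ 0.2 -0.6 -1.9] gap 35.7
turn -0.0007
units tx ty tz [-0.0033  0.0844  0.0027]
```

```bash
python3 -m creep '[{"tx":-0.003,"ty":0.02,"tz":0.003,"turn":0,"fingers":25},{"tx":-0.003,"ty":0.04,"tz":0.003,"turn":0,"fingers":25},{"tx":-0.003,"ty":0.06,"tz":0.003,"turn":0,"fingers":25},{"tx":-0.003,"ty":0.07,"tz":0.003,"turn":0,"fingers":25},{"tx":-0.003,"ty":0.076,"tz":0.003,"turn":0,"fingers":25},{"tx":-0.003,"ty":0.08,"tz":0.003,"turn":0,"fingers":25},{"tx":-0.003,"ty":0.084,"tz":0.003,"turn":0,"fingers":25},{"tx":-0.003,"ty":0.084,"tz":0.003,"turn":0,"fingers":25},{"tx":-0.003,"ty":0.084,"tz":0.003,"turn":0,"fingers":25}]'; python3 -m creep '[{"tx":0,"ty":0.001,"tz":0,"turn":0,"fingers":25},{"tx":0,"ty":0.002,"tz":0,"turn":0,"fingers":25},{"tx":0,"ty":0.002,"tz":0,"turn":0,"fingers":25}]'
```

```text
clock: 19.7
eef_pos: [507.1, 184.3, 31.9]
eef_rot: [-1.576, -0.009, 0.237]
wrist_force: [0.1, -0.9, -2.3]
finger_gap: 35.4
clock: 20.0
eef_pos: [507.2, 184.3, 31.5]
eef_rot: [-1.576, -0.009, 0.237]
wrist_force: [-0.7, -0.8, -2.5]
finger_gap: 35.7
```

```bash
python3 -m creep '[{"tx":0,"ty":0.001,"tz":0,"turn":0,"fingers":25},{"tx":0,"ty":0.002,"tz":0,"turn":0,"fingers":25},{"tx":0,"ty":0.002,"tz":0,"turn":0,"fingers":25}]'; python3 -m creep '[{"tx":0,"ty":0.001,"tz":0,"turn":0,"fingers":25},{"tx":0,"ty":0.001,"tz":0,"turn":0,"fingers":25},{"tx":0,"ty":0.001,"tz":0,"turn":0,"fingers":25}]'
```

```text
clock: 20.3
eef_pos: [507.2, 184.3, 31.3]
eef_rot: [-1.576, -0.009, 0.237]
wrist_force: [-1.2, -0.3, 0.8]
finger_gap: 35.3
clock: 20.6
eef_pos: [507.3, 184.3, 31.3]
eef_rot: [-1.576, -0.009, 0.237]
wrist_force: [-2.7, -2.4, 3.5]
finger_gap: 35.6
```

Contact. Releasing, lifting, then heading for the gear.

```bash
python3 -m creep '[{"tx":0,"ty":0,"tz":0,"turn":0,"fingers":38},{"tx":0,"ty":0,"tz":0,"turn":0,"fingers":44},{"tx":0,"ty":0,"tz":0,"turn":0,"fingers":58},{"tx":0,"ty":0,"tz":0,"turn":0,"fingers":64},{"tx":0,"ty":0,"tz":0,"turn":0,"fingers":64},{"tx":0,"ty":-0.1,"tz":0,"turn":0,"fingers":64},{"tx":0,"ty":-0.25,"tz":0,"turn":0,"fingers":64},{"tx":0,"ty":-0.45,"tz":0,"turn":0,"fingers":64},{"tx":0,"ty":-0.65,"tz":0,"turn":0,"fingers":94},{"tx":0,"ty":-0.75,"tz":0,"turn":0,"fingers":94},{"tx":0,"ty":-0.75,"tz":0,"turn":0,"fingers":94},{"tx":0,"ty":-0.75,"tz":0,"turn":0,"fingers":94}]'; python3 plan.py 500 -5 185 -0.03
```

```text
clock: 21.8
eef_pos: [505.5, 184.6, 180.6]
eef_rot: [-1.576, -0.009, 0.237]
wrist_force: [-0.2, 0.7, 0.3]
finger_gap: 91.8
pos [505.5 184.6 180.6] rot [-1.5758 -0.009   0.2367] t 21.8 F [-0.2  0.7  0.3] gap 91.8
turn 0.0849
units tx ty tz [-0.2488 -0.0199 -0.9153]
```

```bash
python3 -m creep '[{"tx":-0.05,"ty":0,"tz":-0.2,"turn":0.02,"fingers":94},{"tx":-0.1,"ty":0,"tz":-0.4,"turn":0.04,"fingers":94},{"tx":-0.15,"ty":0,"tz":-0.6,"turn":0.06,"fingers":94},{"tx":-0.2,"ty":0,"tz":-0.8,"turn":0.085,"fingers":94},{"tx":-0.25,"ty":0,"tz":-0.915,"turn":0.085,"fingers":94},{"tx":-0.25,"ty":0,"tz":-0.915,"turn":0.085,"fingers":94},{"tx":-0.25,"ty":0,"tz":-0.915,"turn":0.085,"fingers":94}]'; python3 plan.py 500.7 -201 180 -0.291
```

```text
clock: 22.5
eef_pos: [499.4, -4.9, 179.8]
eef_rot: [-1.573, -0.008, -0.031]
wrist_force: [0.6, 0.2, 0.2]
finger_gap: 94.2
pos [499.4  -4.9 179.8] rot [-1.573  -0.008  -0.0312] t 22.5 F [0.6 0.2 0.2] gap 94.2
turn 0.0827
units tx ty tz [ 0.0371  0.0014 -0.9796]
```

```bash
python3 -m creep '[{"tx":0.007,"ty":0,"tz":-0.2,"turn":0.02,"fingers":94},{"tx":0.014,"ty":0,"tz":-0.4,"turn":0.04,"fingers":94},{"tx":0.02,"ty":0,"tz":-0.6,"turn":0.06,"fingers":94},{"tx":0.03,"ty":0,"tz":-0.8,"turn":0.083,"fingers":94},{"tx":0.037,"ty":0,"tz":-0.95,"turn":0.083,"fingers":94},{"tx":0.037,"ty":0,"tz":-0.98,"turn":0.083,"fingers":94},{"tx":0.037,"ty":0,"tz":-0.98,"turn":0.083,"fingers":94},{"tx":0.037,"ty":0,"tz":-0.98,"turn":0.083,"fingers":94},{"tx":0.037,"ty":0,"tz":-0.98,"turn":0.083,"fingers":94}]'
python3 - <<'E'
from h import *
c,P=cloud("wrist")
cv2.imwrite("pics/w3.png",c["frame"][:,:,::-1])
for (x,y,h,r) in((428.4,-181.2,31,26),(500.7,-201,44,23)):
    d=np.hypot(P[...,0]-x,P[...,1]-y); t=P[(d<38)&(abs(P[...,2]-h)<4)]
    print(len(t),cv2.minEnclosingCircle(t[:,:2].astype(np.float32)) if len(t) else None)
E
python3 plan.py 500.7 -201 23 -0.291
```

```text
clock: 23.4
eef_pos: [500.9, -199.7, 180.2]
eef_rot: [-1.571, -0.008, -0.29]
wrist_force: [0.2, 0.2, 0.2]
finger_gap: 94.1
2313 ((428.4663391113281, -181.25794982910156), 25.846147537231445)
1435 ((501.1190490722656, -201.24615478515625), 23.190004348754883)
pos [ 500.9 -199.9  180.3] rot [-1.5708 -0.0083 -0.2903] t 23.45 F [ 0.6 -0.   0.2] gap 94.1
turn 0.0002
units tx ty tz [-0.0059  0.7864 -0.0057]
```

View pics/w3.png

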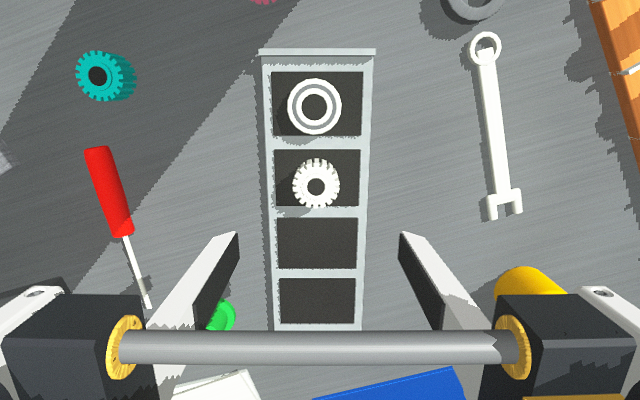

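The gear (316,182) and bearing (315,105) are undisturbed where first measured. Descending on the gear.

```bash
python3 -m creep '[{"tx":-0.005,"ty":0.15,"tz":-0.006,"turn":0,"fingers":94},{"tx":-0.005,"ty":0.3,"tz":-0.006,"turn":0,"fingers":94},{"tx":-0.005,"ty":0.45,"tz":-0.006,"turn":0,"fingers":94},{"tx":-0.005,"ty":0.6,"tz":-0.006,"turn":0,"fingers":94},{"tx":-0.005,"ty":0.68,"tz":-0.006,"turn":0,"fingers":94},{"tx":-0.005,"ty":0.73,"tz":-0.006,"turn":0,"fingers":94},{"tx":-0.005,"ty":0.73,"tz":-0.006,"turn":0,"fingers":94},{"tx":-0.005,"ty":0.73,"tz":-0.006,"turn":0,"fingers":94}]'; python3 plan.py 501 -201.1 22 -0.291
```

```text
clock: 24.25
eef_pos: [501.2, -201.0, 35.1]
eef_rot: [-1.571, -0.009, -0.29]
wrist_force: [-0.3, 0.2, 1.0]
finger_gap: 93.6
pos [ 501.2 -201.    35.1] rot [-1.5709 -0.0093 -0.29  ] t 24.25 F [-0.3  0.2  1. ] gap 93.6
turn 0.0003
units tx ty tz [-0.0016  0.0657 -0.0009]
```

```bash
python3 -m creep '[{"tx":-0.002,"ty":0.03,"tz":-0.001,"turn":0,"fingers":94},{"tx":-0.002,"ty":0.055,"tz":-0.001,"turn":0,"fingers":94},{"tx":-0.002,"ty":0.065,"tz":-0.001,"turn":0,"fingers":80},{"tx":-0.002,"ty":0.065,"tz":-0.001,"turn":0,"fingers":65},{"tx":-0.002,"ty":0.065,"tz":-0.001,"turn":0,"fingers":55},{"tx":-0.002,"ty":0.065,"tz":-0.001,"turn":0,"fingers":50},{"tx":-0.002,"ty":0.065,"tz":-0.001,"turn":0,"fingers":46},{"tx":-0.002,"ty":0.065,"tz":-0.001,"turn":0,"fingers":40},{"tx":-0.002,"ty":0.065,"tz":-0.001,"turn":0,"fingers":35},{"tx":-0.002,"ty":0.065,"tz":-0.001,"turn":0,"fingers":35},{"tx":-0.002,"ty":0.065,"tz":-0.001,"turn":0,"fingers":35},{"tx":-0.002,"ty":0.065,"tz":-0.001,"turn":0,"fingers":35}]' 25; python3 plan.py 540 0 190 -0.03
```

```text
clock: 25.45
eef_pos: [501.0, -201.2, 22.2]
eef_rot: [-1.571, -0.009, -0.29]
wrist_force: [-1.0, -0.9, 1.9]
finger_gap: 45.2
pos [ 501.  -201.2   22.2] rot [-1.571  -0.0095 -0.2899] t 25.45 F [-1.  -0.9  1.9] gap 45.2
turn -0.0827
units tx ty tz [-0.0925 -0.8401  1.0196]
```

```bash
python3 -m creep '[{"tx":0,"ty":-0.05,"tz":0,"turn":0,"fingers":35},{"tx":0,"ty":-0.15,"tz":0,"turn":0,"fingers":35},{"tx":0,"ty":-0.3,"tz":0,"turn":0,"fingers":35},{"tx":0,"ty":-0.45,"tz":0.05,"turn":0,"fingers":35},{"tx":-0.02,"ty":-0.6,"tz":0.15,"turn":-0.02,"fingers":35},{"tx":-0.04,"ty":-0.7,"tz":0.3,"turn":-0.05,"fingers":35},{"tx":-0.06,"ty":-0.77,"tz":0.5,"turn":-0.08,"fingers":35},{"tx":-0.08,"ty":-0.77,"tz":0.7,"turn":-0.11,"fingers":35},{"tx":-0.09,"ty":-0.77,"tz":0.88,"turn":-0.13,"fingers":35},{"tx":-0.09,"ty":-0.77,"tz":1,"turn":-0.13,"fingers":35},{"tx":-0.09,"ty":-0.77,"tz":1,"turn":-0.13,"fingers":35},{"tx":-0.09,"ty":-0.77,"tz":1,"turn":-0.13,"fingers":35}]' 40; python3 plan.py 580.9 202.2 175 0.239
```

```text
clock: 26.65
eef_pos: [539.3, -3.8, 176.2]
eef_rot: [-1.575, -0.008, 0.119]
wrist_force: [-0.8, -0.2, -2.6]
finger_gap: 45.1
pos [539.3  -3.8 176.2] rot [-1.5748 -0.0083  0.1194] t 26.65 F [-0.8 -0.2 -2.6] gap 45.1
turn -0.0381
units tx ty tz [0.3293 0.0046 0.9977]
```

```bash
python3 -m creep '[{"tx":0.05,"ty":0,"tz":0.15,"turn":-0.01,"fingers":35},{"tx":0.12,"ty":0,"tz":0.35,"turn":-0.02,"fingers":35},{"tx":0.18,"ty":0,"tz":0.55,"turn":-0.03,"fingers":35},{"tx":0.25,"ty":0,"tz":0.75,"turn":-0.038,"fingers":35},{"tx":0.31,"ty":0,"tz":0.92,"turn":-0.038,"fingers":35},{"tx":0.33,"ty":0,"tz":1,"turn":-0.038,"fingers":35},{"tx":0.33,"ty":0,"tz":1,"turn":-0.038,"fingers":35},{"tx":0.33,"ty":0,"tz":1,"turn":-0.038,"fingers":35},{"tx":0.33,"ty":0,"tz":1,"turn":-0.038,"fingers":35}]'; python3 plan.py 580.9 202.2 40 0.239
```

```text
clock: 27.55
eef_pos: [581.0, 201.0, 176.1]
eef_rot: [-1.576, -0.008, 0.237]
wrist_force: [-0.6, -1.0, -2.3]
finger_gap: 45.2
pos [581.  201.  176.1] rot [-1.576  -0.0076  0.237 ] t 27.55 F [-0.6 -1.  -2.3] gap 45.2
turn -0.0006
units tx ty tz [-0.0044  0.6803  0.0097]
```

```bash
python3 -m creep '[{"tx":-0.004,"ty":0.1,"tz":0.01,"turn":0,"fingers":35},{"tx":-0.004,"ty":0.25,"tz":0.01,"turn":0,"fingers":35},{"tx":-0.004,"ty":0.4,"tz":0.01,"turn":0,"fingers":35},{"tx":-0.004,"ty":0.52,"tz":0.01,"turn":0,"fingers":35},{"tx":-0.004,"ty":0.61,"tz":0.01,"turn":0,"fingers":35},{"tx":-0.004,"ty":0.66,"tz":0.01,"turn":0,"fingers":35},{"tx":-0.004,"ty":0.68,"tz":0.01,"turn":0,"fingers":35},{"tx":-0.004,"ty":0.68,"tz":0.01,"turn":0,"fingers":35},{"tx":-0.004,"ty":0.68,"tz":0.01,"turn":0,"fingers":35}]'; python3 plan.py 580.9 202.2 22.8 0.239
```

```text
clock: 28.45
eef_pos: [581.5, 202.2, 41.1]
eef_rot: [-1.576, -0.009, 0.237]
wrist_force: [-0.2, 0.0, -3.0]
finger_gap: 45.4
pos [581.5 202.2  41.1] rot [-1.5759 -0.0091  0.2368] t 28.45 F [-0.2  0.  -3. ] gap 45.4
turn -0.0007
units tx ty tz [-0.0037  0.0915  0.001 ]
```

```bash
python3 -m creep '[{"tx":-0.003,"ty":0.02,"tz":0.001,"turn":0,"fingers":35},{"tx":-0.003,"ty":0.045,"tz":0.001,"turn":0,"fingers":35},{"tx":-0.003,"ty":0.065,"tz":0.001,"turn":0,"fingers":35},{"tx":-0.003,"ty":0.077,"tz":0.001,"turn":0,"fingers":35},{"tx":-0.003,"ty":0.083,"tz":0.001,"turn":0,"fingers":35},{"tx":-0.003,"ty":0.087,"tz":0.001,"turn":0,"fingers":35},{"tx":-0.003,"ty":0.091,"tz":0.001,"turn":0,"fingers":35},{"tx":-0.003,"ty":0.091,"tz":0.001,"turn":0,"fingers":35},{"tx":-0.003,"ty":0.091,"tz":0.001,"turn":0,"fingers":35}]'; python3 -m creep '[{"tx":0,"ty":0.001,"tz":0,"turn":0,"fingers":35},{"tx":0,"ty":0.002,"tz":0,"turn":0,"fingers":35},{"tx":0,"ty":0.002,"tz":0,"turn":0,"fingers":35}]'; python3 -m creep '[{"tx":0,"ty":0.001,"tz":0,"turn":0,"fingers":35},{"tx":0,"ty":0.002,"tz":0,"turn":0,"fingers":35},{"tx":0,"ty":0.002,"tz":0,"turn":0,"fingers":35}]'
```

```text
clock: 29.35
eef_pos: [581.1, 202.2, 23.0]
eef_rot: [-1.576, -0.009, 0.237]
wrist_force: [0.6, -0.7, -3.2]
finger_gap: 45.3
clock: 29.65
eef_pos: [581.1, 202.3, 22.6]
eef_rot: [-1.576, -0.009, 0.237]
wrist_force: [0.5, 0.4, -3.6]
finger_gap: 45.0
clock: 29.95
eef_pos: [581.1, 202.3, 22.3]
eef_rot: [-1.576, -0.009, 0.237]
wrist_force: [-0.7, 0.4, -0.2]
finger_gap: 45.5
```

```bash
python3 -m creep '[{"tx":0,"ty":0.001,"tz":0,"turn":0,"fingers":35},{"tx":0,"ty":0.001,"tz":0,"turn":0,"fingers":35},{"tx":0,"ty":0.001,"tz":0,"turn":0,"fingers":35}]'
```

```text
clock: 30.25
eef_pos: [581.2, 202.3, 22.3]
eef_rot: [-1.576, -0.009, 0.237]
wrist_force: [-0.2, -2.0, 2.0]
finger_gap: 45.0
```

Contact. Releasing and lifting.

```bash
python3 -m creep '[{"tx":0,"ty":0,"tz":0,"turn":0,"fingers":48},{"tx":0,"ty":0,"tz":0,"turn":0,"fingers":54},{"tx":0,"ty":0,"tz":0,"turn":0,"fingers":66},{"tx":0,"ty":0,"tz":0,"turn":0,"fingers":74},{"tx":0,"ty":0,"tz":0,"turn":0,"fingers":74},{"tx":0,"ty":-0.1,"tz":0,"turn":0,"fingers":74},{"tx":0,"ty":-0.25,"tz":0,"turn":0,"fingers":74},{"tx":0,"ty":-0.45,"tz":0,"turn":0,"fingers":74},{"tx":0,"ty":-0.65,"tz":0,"turn":0,"fingers":94},{"tx":0,"ty":-0.78,"tz":0,"turn":0,"fingers":94},{"tx":0,"ty":-0.78,"tz":0,"turn":0,"fingers":94},{"tx":0,"ty":-0.78,"tz":0,"turn":0,"fingers":94}]'; python3 plan.py 500 15 180 -0.03
```

```text
clock: 31.45
eef_pos: [579.5, 202.7, 178.1]
eef_rot: [-1.576, -0.01, 0.237]
wrist_force: [0.3, -0.0, -0.1]
finger_gap: 94.2
pos [579.5 202.7 178.1] rot [-1.5759 -0.0097  0.2368] t 31.45 F [ 0.3 -0.  -0.1] gap 94.2
turn 0.0849
units tx ty tz [-0.6063 -0.0113 -0.8191]
```

```bash
python3 -m creep '[{"tx":-0.12,"ty":0,"tz":-0.16,"turn":0.02,"fingers":94},{"tx":-0.24,"ty":0,"tz":-0.32,"turn":0.04,"fingers":94},{"tx":-0.36,"ty":0,"tz":-0.48,"turn":0.06,"fingers":94},{"tx":-0.48,"ty":0,"tz":-0.64,"turn":0.085,"fingers":94},{"tx":-0.6,"ty":0,"tz":-0.82,"turn":0.085,"fingers":94},{"tx":-0.6,"ty":0,"tz":-0.82,"turn":0.085,"fingers":94},{"tx":-0.6,"ty":0,"tz":-0.82,"turn":0.085,"fingers":94}]'; python3 plan.py 428.45 -181.2 160 -0.291
```

```text
clock: 32.15
eef_pos: [500.9, 14.7, 176.8]
eef_rot: [-1.573, -0.009, -0.032]
wrist_force: [0.5, -0.3, 0.8]
finger_gap: 94.4
pos [500.9  14.7 176.8] rot [-1.573  -0.009  -0.0318] t 32.15 F [ 0.5 -0.3  0.8] gap 94.4
turn 0.0825
units tx ty tz [-0.3316  0.083  -0.9904]
```

```bash
python3 -m creep '[{"tx":-0.07,"ty":0,"tz":-0.2,"turn":0.02,"fingers":94},{"tx":-0.14,"ty":0,"tz":-0.4,"turn":0.04,"fingers":94},{"tx":-0.2,"ty":0,"tz":-0.6,"turn":0.06,"fingers":94},{"tx":-0.27,"ty":0.04,"tz":-0.8,"turn":0.0825,"fingers":94},{"tx":-0.33,"ty":0.08,"tz":-0.95,"turn":0.0825,"fingers":94},{"tx":-0.332,"ty":0.083,"tz":-0.99,"turn":0.0825,"fingers":94},{"tx":-0.332,"ty":0.083,"tz":-0.99,"turn":0.0825,"fingers":94},{"tx":-0.332,"ty":0.083,"tz":-0.99,"turn":0.0825,"fingers":94},{"tx":-0.332,"ty":0.083,"tz":-0.99,"turn":0.0825,"fingers":94}]'; python3 plan.py 428.45 -181.2 35 -0.291
```

```text
clock: 33.05
eef_pos: [429.0, -180.0, 160.0]
eef_rot: [-1.57, -0.009, -0.289]
wrist_force: [0.7, -0.3, 0.3]
finger_gap: 93.7
pos [ 429. -180.  160.] rot [-1.5705 -0.0094 -0.2891] t 33.05 F [ 0.7 -0.3  0.3] gap 93.7
turn 0.0006
units tx ty tz [-0.0069  0.6252 -0.007 ]
```

```bash
python3 -m creep '[{"tx":-0.005,"ty":0.12,"tz":-0.007,"turn":0,"fingers":94},{"tx":-0.005,"ty":0.27,"tz":-0.007,"turn":0,"fingers":94},{"tx":-0.005,"ty":0.42,"tz":-0.007,"turn":0,"fingers":94},{"tx":-0.005,"ty":0.54,"tz":-0.007,"turn":0,"fingers":94},{"tx":-0.005,"ty":0.6,"tz":-0.007,"turn":0,"fingers":94},{"tx":-0.005,"ty":0.625,"tz":-0.007,"turn":0,"fingers":94},{"tx":-0.005,"ty":0.625,"tz":-0.007,"turn":0,"fingers":94},{"tx":-0.005,"ty":0.625,"tz":-0.007,"turn":0,"fingers":94}]'; python3 plan.py 428.45 -181.2 18.5 -0.291
```

```text
clock: 33.85
eef_pos: [429.4, -181.4, 36.0]
eef_rot: [-1.571, -0.011, -0.289]
wrist_force: [-0.8, -0.1, -1.0]
finger_gap: 94.0
pos [ 429.4 -181.4   36. ] rot [-1.5708 -0.0109 -0.2889] t 33.85 F [-0.8 -0.1 -1. ] gap 94.0
turn 0.0007
units tx ty tz [-0.006   0.0876 -0.0003]
```

```bash
python3 -m creep '[{"tx":-0.004,"ty":0.03,"tz":0,"turn":0,"fingers":94},{"tx":-0.006,"ty":0.06,"tz":0,"turn":0,"fingers":94},{"tx":-0.006,"ty":0.08,"tz":0,"turn":0,"fingers":94},{"tx":-0.006,"ty":0.087,"tz":0,"turn":0,"fingers":94},{"tx":-0.006,"ty":0.087,"tz":0,"turn":0,"fingers":94}]'; python3 plan.py 428.45 -181.2 18.5 -0.291
```

```text
clock: 34.35
eef_pos: [428.3, -181.1, 18.3]
eef_rot: [-1.571, -0.01, -0.289]
wrist_force: [-0.0, 0.0, 0.2]
finger_gap: 93.6
pos [ 428.3 -181.1   18.3] rot [-1.5706 -0.0103 -0.289 ] t 34.35 F [-0.   0.   0.2] gap 93.6
turn 0.0007
units tx ty tz [ 0.0008 -0.0008 -0.0003]
```

```bash
python3 -m creep '[{"tx":0,"ty":0,"tz":0,"turn":0,"fingers":80},{"tx":0,"ty":0,"tz":0,"turn":0,"fingers":66},{"tx":0,"ty":0,"tz":0,"turn":0,"fingers":60},{"tx":0,"ty":0,"tz":0,"turn":0,"fingers":56},{"tx":0,"ty":0,"tz":0,"turn":0,"fingers":53},{"tx":0,"ty":0,"tz":0,"turn":0,"fingers":50},{"tx":0,"ty":0,"tz":0,"turn":0,"fingers":45},{"tx":0,"ty":0,"tz":0,"turn":0,"fingers":40},{"tx":0,"ty":0,"tz":0,"turn":0,"fingers":40},{"tx":0,"ty":0,"tz":0,"turn":0,"fingers":40}]' 25; python3 -m creep '[{"tx":0,"ty":-0.01,"tz":0,"turn":0,"fingers":40},{"tx":0,"ty":-0.03,"tz":0,"turn":0,"fingers":40},{"tx":0,"ty":-0.06,"tz":0,"turn":0,"fingers":40},{"tx":0,"ty":-0.1,"tz":0,"turn":0,"fingers":40},{"tx":0,"ty":-0.1,"tz":0,"turn":0,"fingers":40},{"tx":0,"ty":-0.1,"tz":0,"turn":0,"fingers":40}]' 35; python3 plan.py 540 0 180 0.12
```

```text
clock: 35.35
eef_pos: [428.4, -181.1, 18.4]
eef_rot: [-1.571, -0.011, -0.289]
wrist_force: [0.5, -0.8, 1.6]
finger_gap: 51.1
clock: 35.95
eef_pos: [428.3, -181.1, 38.7]
eef_rot: [-1.571, -0.011, -0.289]
wrist_force: [0.3, -0.3, -1.3]
finger_gap: 51.1
pos [ 428.3 -181.1   38.7] rot [-1.5708 -0.0112 -0.2889] t 35.95 F [ 0.3 -0.3 -1.3] gap 51.1
turn -0.1301
units tx ty tz [ 0.2852 -0.7034  1.0273]
```

The bearing is held at 51.1 mm and the wrist reads about 1.4 N, which fits 150 g. Carrying it to the far bay.

```bash
python3 -m creep '[{"tx":0,"ty":-0.1,"tz":0,"turn":0,"fingers":40},{"tx":0,"ty":-0.25,"tz":0,"turn":0,"fingers":40},{"tx":0.02,"ty":-0.4,"tz":0.05,"turn":0,"fingers":40},{"tx":0.06,"ty":-0.55,"tz":0.15,"turn":-0.02,"fingers":40},{"tx":0.12,"ty":-0.65,"tz":0.3,"turn":-0.05,"fingers":40},{"tx":0.18,"ty":-0.7,"tz":0.5,"turn":-0.08,"fingers":40},{"tx":0.23,"ty":-0.7,"tz":0.7,"turn":-0.11,"fingers":40},{"tx":0.27,"ty":-0.7,"tz":0.88,"turn":-0.13,"fingers":40},{"tx":0.285,"ty":-0.7,"tz":1,"turn":-0.13,"fingers":40},{"tx":0.285,"ty":-0.7,"tz":1,"turn":-0.13,"fingers":40},{"tx":0.285,"ty":-0.7,"tz":1,"turn":-0.13,"fingers":40}]'; python3 plan.py 654.8 220.2 175 0.239
```

```text
clock: 37.05
eef_pos: [538.1, -5.2, 178.8]
eef_rot: [-1.575, -0.009, 0.12]
wrist_force: [0.2, -0.3, -0.8]
finger_gap: 51.4
pos [538.1  -5.2 178.8] rot [-1.5752 -0.0093  0.1202] t 37.05 F [ 0.2 -0.3 -0.8] gap 51.4
turn -0.0378
units tx ty tz [0.7141 0.0211 1.0492]
```

```bash
python3 -m creep '[{"tx":0.1,"ty":0,"tz":0.14,"turn":-0.01,"fingers":40},{"tx":0.22,"ty":0,"tz":0.3,"turn":-0.02,"fingers":40},{"tx":0.34,"ty":0,"tz":0.48,"turn":-0.03,"fingers":40},{"tx":0.46,"ty":0,"tz":0.65,"turn":-0.038,"fingers":40},{"tx":0.58,"ty":0,"tz":0.82,"turn":-0.038,"fingers":40},{"tx":0.67,"ty":0,"tz":0.95,"turn":-0.038,"fingers":40},{"tx":0.71,"ty":0,"tz":1,"turn":-0.038,"fingers":40},{"tx":0.71,"ty":0,"tz":1,"turn":-0.038,"fingers":40},{"tx":0.71,"ty":0,"tz":1,"turn":-0.038,"fingers":40}]'; python3 plan.py 654.8 220.2 40 0.239
```

```text
clock: 37.95
eef_pos: [655.0, 208.9, 179.0]
eef_rot: [-1.577, -0.008, 0.239]
wrist_force: [0.0, 0.2, -1.3]
finger_gap: 51.1
pos [655.  208.9 179. ] rot [-1.5766 -0.0079  0.2385] t 37.95 F [ 0.   0.2 -1.3] gap 51.1
turn -0.0002
units tx ty tz [0.007  0.6945 0.0593]
```

```bash
python3 -m creep '[{"tx":0.003,"ty":0.08,"tz":0.02,"turn":0,"fingers":40},{"tx":0.007,"ty":0.22,"tz":0.04,"turn":0,"fingers":40},{"tx":0.007,"ty":0.37,"tz":0.059,"turn":0,"fingers":40},{"tx":0.007,"ty":0.5,"tz":0.059,"turn":0,"fingers":40},{"tx":0.007,"ty":0.6,"tz":0.059,"turn":0,"fingers":40},{"tx":0.007,"ty":0.66,"tz":0.059,"turn":0,"fingers":40},{"tx":0.007,"ty":0.69,"tz":0.059,"turn":0,"fingers":40},{"tx":0.007,"ty":0.69,"tz":0.059,"turn":0,"fingers":40},{"tx":0.007,"ty":0.69,"tz":0.059,"turn":0,"fingers":40}]'; python3 plan.py 654.8 220.2 20 0.239
```

```text
clock: 38.85
eef_pos: [655.2, 220.2, 41.9]
eef_rot: [-1.577, -0.009, 0.238]
wrist_force: [0.6, 0.1, -1.3]
finger_gap: 51.0
pos [655.2 220.2  41.9] rot [-1.5765 -0.0094  0.2384] t 38.85 F [ 0.6  0.1 -1.3] gap 51.0
turn -0.0002
units tx ty tz [-0.0031  0.1097  0.0013]
```

```bash
python3 -m creep '[{"tx":-0.003,"ty":0.03,"tz":0.001,"turn":0,"fingers":40},{"tx":-0.003,"ty":0.06,"tz":0.001,"turn":0,"fingers":40},{"tx":-0.003,"ty":0.08,"tz":0.001,"turn":0,"fingers":40},{"tx":-0.003,"ty":0.094,"tz":0.001,"turn":0,"fingers":40},{"tx":-0.003,"ty":0.102,"tz":0.001,"turn":0,"fingers":40},{"tx":-0.003,"ty":0.107,"tz":0.001,"turn":0,"fingers":40},{"tx":-0.003,"ty":0.11,"tz":0.001,"turn":0,"fingers":40},{"tx":-0.003,"ty":0.11,"tz":0.001,"turn":0,"fingers":40},{"tx":-0.003,"ty":0.11,"tz":0.001,"turn":0,"fingers":40}]'; python3 -m creep '[{"tx":0,"ty":0.002,"tz":0,"turn":0,"fingers":40},{"tx":0,"ty":0.003,"tz":0,"turn":0,"fingers":40},{"tx":0,"ty":0.003,"tz":0,"turn":0,"fingers":40}]'; python3 -m creep '[{"tx":0,"ty":0.001,"tz":0,"turn":0,"fingers":40},{"tx":0,"ty":0.002,"tz":0,"turn":0,"fingers":40},{"tx":0,"ty":0.002,"tz":0,"turn":0,"fingers":40}]'
```

```text
clock: 39.75
eef_pos: [654.9, 220.2, 20.0]
eef_rot: [-1.576, -0.01, 0.238]
wrist_force: [-0.0, 0.3, -1.7]
finger_gap: 51.3
clock: 40.05
eef_pos: [654.9, 220.1, 19.5]
eef_rot: [-1.576, -0.01, 0.238]
wrist_force: [0.5, -0.0, -1.4]
finger_gap: 51.4
clock: 40.35
eef_pos: [654.9, 220.2, 19.0]
eef_rot: [-1.576, -0.01, 0.238]
wrist_force: [0.3, 0.2, -0.8]
finger_gap: 51.1
```

```bash
python3 -m creep '[{"tx":0,"ty":0.001,"tz":0,"turn":0,"fingers":40},{"tx":0,"ty":0.002,"tz":0,"turn":0,"fingers":40},{"tx":0,"ty":0.002,"tz":0,"turn":0,"fingers":40}]';python3 -m creep '[{"tx":0,"ty":0.001,"tz":0,"turn":0,"fingers":40},{"tx":0,"ty":0.002,"tz":0,"turn":0,"fingers":40},{"tx":0,"ty":0.002,"tz":0,"turn":0,"fingers":40}]'
```

```text
clock: 40.65
eef_pos: [654.9, 220.1, 18.6]
eef_rot: [-1.577, -0.009, 0.238]
wrist_force: [-0.5, -0.6, -1.1]
finger_gap: 51.6
clock: 40.95
eef_pos: [655.0, 220.1, 18.6]
eef_rot: [-1.576, -0.01, 0.238]
wrist_force: [-2.5, -1.0, 3.6]
finger_gap: 51.1
```

Contact. Releasing, lifting, then backing off toward the base to view the whole rack.

```bash
python3 -m creep '[{"tx":0,"ty":0,"tz":0,"turn":0,"fingers":54},{"tx":0,"ty":0,"tz":0,"turn":0,"fingers":58},{"tx":0,"ty":0,"tz":0,"turn":0,"fingers":68},{"tx":0,"ty":0,"tz":0,"turn":0,"fingers":76},{"tx":0,"ty":0,"tz":0,"turn":0,"fingers":76},{"tx":0,"ty":-0.1,"tz":0,"turn":0,"fingers":76},{"tx":0,"ty":-0.25,"tz":0,"turn":0,"fingers":76},{"tx":0,"ty":-0.45,"tz":0,"turn":0,"fingers":76},{"tx":0,"ty":-0.65,"tz":0,"turn":0,"fingers":94},{"tx":0,"ty":-0.85,"tz":0,"turn":0,"fingers":94},{"tx":-0.2,"ty":-1,"tz":0,"turn":0,"fingers":94},{"tx":-0.4,"ty":-1,"tz":0,"turn":0,"fingers":94},{"tx":-0.6,"ty":-1,"tz":0,"turn":0,"fingers":94},{"tx":-0.8,"ty":-1,"tz":0,"turn":0,"fingers":94},{"tx":-0.9,"ty":-1,"tz":0,"turn":0,"fingers":94},{"tx":-0.9,"ty":-1,"tz":0,"turn":0,"fingers":94}]'; python3 plan.py 480 190 325 0.239
```

```text
clock: 42.55
eef_pos: [476.4, 178.0, 217.6]
eef_rot: [-1.576, -0.011, 0.239]
wrist_force: [-0.2, -0.2, 1.0]
finger_gap: 94.3
pos [476.4 178.  217.6] rot [-1.5764 -0.0109  0.2386] t 42.55 F [-0.2 -0.2  1. ] gap 94.3
turn -0.0001
units tx ty tz [ 0.0372 -0.5367  0.0509]
```

```bash
python3 -m creep '[{"tx":0,"ty":-0.2,"tz":0,"turn":0,"fingers":94},{"tx":0,"ty":-0.4,"tz":0,"turn":0,"fingers":94},{"tx":0,"ty":-0.5,"tz":0,"turn":0,"fingers":94},{"tx":0,"ty":-0.5,"tz":0,"turn":0,"fingers":94},{"tx":0,"ty":-0.5,"tz":0,"turn":0,"fingers":94}]'
python3 - <<'E'
from h import *
ex=np.array([np.cos(.239),np.sin(.239)]);ey=np.array([-ex[1],ex[0]])
for n in("wrist","top","scene"):
    c,P=cloud(n)
    cv2.imwrite(f"pics/f_{n}.png",c["frame"][:,:,::-1])
    off=np.zeros(2)
    for nm,x,H,r in(("sleeve",-114,71,16),("bush",-38,60,18),("gear",38,44,23),("bearing",114,31,26)):
        b=np.array([544,193.2])+x*ex
        d=np.hypot(P[...,0]-b[0],P[...,1]-b[1]); t=P[(d<40)&(abs(P[...,2]-H)<5)]
        if len(t)<10: print(n,nm,"none"); continue
        cc,rr=cv2.minEnclosingCircle(t[:,:2].astype(np.float32)); e=np.array(cc)-b
        print(n,nm,"along %.1f across %.1f r %.1f (%d) ztop %.1f"%(e@ex,e@ey,rr,r,np.percentile(t[:,2],95)))
E
```

```text
clock: 43.05
eef_pos: [475.7, 178.4, 316.9]
eef_rot: [-1.576, -0.01, 0.239]
wrist_force: [0.6, -0.9, -0.9]
finger_gap: 94.0
wrist sleeve along 0.8 across 0.9 r 16.0 (16) ztop 72.2
wrist bush along 0.6 across 1.2 r 17.8 (18) ztop 61.2
wrist gear along 0.8 across 0.9 r 23.3 (23) ztop 44.7
wrist bearing along 0.7 across 1.2 r 26.3 (26) ztop 32.9
top sleeve along 1.3 across -0.2 r 15.3 (16) ztop 75.3
top bush along -0.0 across 0.0 r 18.0 (18) ztop 63.4
top gear none
top bearing none
scene sleeve along 1.7 across -2.2 r 17.2 (16) ztop 74.9
scene bush along 0.0 across -0.7 r 19.7 (18) ztop 63.7
scene gear along 1.3 across -1.2 r 24.0 (23) ztop 46.4
scene bearing along 7.8 across -0.2 r 33.2 (26) ztop 34.9
```

View pics/f_wrist.png

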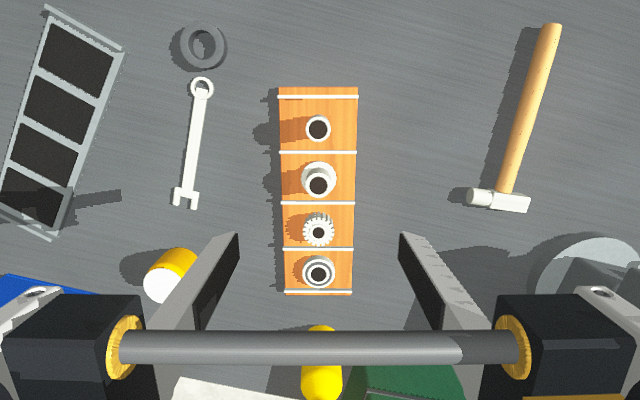

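View pics/f_scene.png

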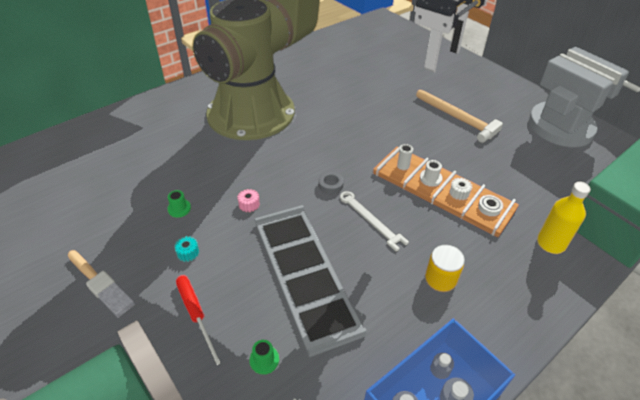

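The wrist view shows the rack, near to far, holding sleeve (318,128), bush (318,182), gear (318,232) and bearing (318,273). All stand upright in their bays, and the tray is empty. The scene view agrees, and the gripper is clear of everything.

```bash
python3 -c "
from cell import manip; print(manip.sign_off())"
```

```text
the job is handed in; nothing more can be done
None
```

All four parts are on the rack in reverse order and the job is handed in. From the nearest bay to the farthest they are sleeve, bush, gear, bearing. I lowered each one until the wrist force showed contact, then released it; the clock read about 43 s at the last check.

**Last checks:**
- **Position:** the wrist camera put every part within about 1.5 mm of its bay centre. Top heights were within 2 mm of what they should be, so all four stand upright.
- **Scene:** the wrist and scene pictures show all four parts upright in the right order, the tray empty and the gripper clear.

**Disagreements:**
- **Top camera:** it gave no reading for the gear or the bearing.
- **Scene camera:** its bearing fit was unusable (radius 33 mm against 26 mm), probably because the aluminium strip was included. For the other three parts it agreed to within about 3 mm.
- **Heights:** both fixed cameras read the part tops about 2–4 mm high throughout.
- **Refused call:** my first move was rejected because its rows left out some keys; nothing moved.

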